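# Set the hold-down screw of a rod-checking stand

## Robot

A 7-joint arm with a two-finger parallel gripper is mounted at the origin on a cart in front of the work surface, level with it; the furniture and walls round the work are solid. World frame = base frame: x ahead of the robot, y to its left, z up, the work surface at z = 0. Lengths are in m, angles in rad, forces in N, time in s.
With the tool pointing down it reaches from about 0.4 to 0.875 m from the base axis. Payload 4.4 kg.
Tool frame: the origin (TCP) lies at the very end of the fingers, on their centre line; the grasp point (between the pads) lies env.tcp_to_grasp behind it (env.tcp_to_grasp is the distance from the TCP to the grasp point, in m); z points along the fingers, y is the line along which they close (so a half turn about z gives the same grasp; the last joint's range is limited). The gripper opens to 85 mm and grips with 20 to 120 N. Pads are 22 mm wide; open, the fingers measure 114 mm over their backs; the gripper's body (76 mm by 85 mm) begins 54 mm behind the grasp point. The pads swing forward as they close: fully open they stand 13 mm farther back than shut.
Start: joints at [1.141, 0.628, 0.038, 1.517, -0.027, 0.996, -0.02], TCP at [0.231, -0.607, 0.196] pointing down, gripper open.
Joint ranges: [-3.06, 3.06], [-0.37, 2.12], [-1.25, 1.32], [0.18, 2.47], [-1.1, 4.24], [0.23, 1.98], [-2.94, 2.94]. Speed limits (rad/s): [2.57, 2.57, 3.14, 3.14, 3.14, 3.14, 3.14].

## Interface

Orientations are given as a rotation vector (axis times angle).
In Python, from bench import env gives the robot as it stands. Calls block until the motion is done:
- env.movep(position, orientation): joint-space move of the TCP to a pose.
- env.movel(position, ori=None, velocity=0.15, force_limit=None): straight line of the TCP; ori=None keeps the orientation; velocity is the mean speed in m/s. With force_limit (N) it stops when the force on the tool has changed by that much, and returns True; else False.
- env.move_joints(angles): joint-space move.
- env.release() and env.clamp(): open the fingers fully, or close them until they stop; the grip force is fixed at half the most.
- env.hold(seconds).
- env.inverse_kinematics(position, orientation): joint angles nearest the present ones, or None.
- env.get_state(): the state.
- env.snapshot(name): name is "scene" or "top" or "wrist"; returns the picture (384x512x3 uint8, blue, green, red); there is no depth.
- env.camera_model(name): a dict with "mtx" (3x3 intrinsics, pixels), "dist" ([k1, k2, p1, p2, k3] as OpenCV has them; the pictures are not rectified), "R" (3x3) and "t" (3): a world point X has camera coordinates R X + t; the wrist camera has in their place "tool_from_camera" (4x4, takes a point from camera to tool coordinates, whose origin is the TCP and whose axes are the flange's). Camera axes: x right, y down, z forward; pixel columns grow to the right and rows downward; lengths in m; the calibration is good to about 2 mm. A picture is of the moment at which its call begins: read the wrist's pose just before it. camera_model takes no time and is no camera call.
A pose or a line that the arm cannot do raises env.IKError and nothing moves.
- env.sign_off(): hands the job in; it is judged then, once.
Trained networks look in the newest picture that a camera, given by its name, has taken for a name from the list of things; names that differ only in an ending like _2 or _b are one class to them, and where a whole thing is asked for, a point or a joint stands for the part that bears it (a point fixed in the world has none). Each returns a list of dicts, best first, with "conf" (0 to 1); they miss things now and then, are a little off and sometimes report something else, mostly with a low value. They report only what shows in the picture. A call takes as long as a camera call. They do not tell look-alikes from the thing itself.
- env.boxes_of(camera, target): "box" ([centre column, centre row, width, height] in pixels, round what is visible of it).
- env.spot_point(camera, target): "pixel" ([column, row] in pixels: a listed point, or the origin of a listed thing).
The state is a dict: "time_s": time; "joint_positions": joint angles; "dq": joint speeds; "joint_torque": joint torques, N m; "tcp_pos": TCP position; "tool_rot": TCP orientation; "ft_force": force on the tool from outside, world axes, zero at the start; "moment": the same for the moment, N m; "grip_width": finger opening in m; "gripper_force": force on a finger pad.
Only numpy, scipy, OpenCV 4.12 (cv2) and the standard library are available. Lean on these libraries where they do the work, as an engineer would, in place of code of your own. Each camera call takes 0.05 s, during which the arm holds its last target. There are 200 camera calls.

## Task

Set up the rod-checking stand: lay the steel rod from its cradle into the stand's two V-rests, push the tailstock all the way in so that the rod is held end to end against the fixed stop, then turn the tailstock's thumbscrew clockwise until it seats firmly on the rod and back it off a quarter turn, so that the rod can be turned by hand but cannot jump out. Finish still gripping the thumbscrew at that setting without letting go, because its lock nut is tightened next, and leave the other things on the table where they are.

Things in the scene. Friction and masses are not known exactly. Their poses are not given: they have to be found in the camera images.
- rod_center (a point): Centre of the plain round steel rod, 12 mm in diameter, 180 mm long, 0.16 kg; local y runs along it. It starts in a low grey cradle: two V-posts 62 mm either side of the rod's centre hold its axis 36 mm above the table; over the 100 mm between them only the cradle's 6 mm thick foot lies beneath it.
- stand: The rod-checking stand, fixed: aluminium plate 90 x 352 mm, top 12 mm above the table. Origin on the table below rest_mid, same axes: y along the stand from tailstock to fixed stop, z up. Nothing higher than the plate between the V-rests. The fixed stop's button is at y = +90 mm; the headstock behind it is 78 mm high and ends at y = +128 mm.
- rest_mid (a point): Where the rod's centre lies when home, 60 mm above the table, axes as stand. Steel V-rests, open at the top, 16 mm long, at y = -74 and +74 mm; mouth 27 mm wide, rim 65 mm above the table, so a rod let go a little off-centre sinks in. With the tailstock back, a rod centre laid at y = -12 to -1 mm clears both ends; aim at -4 mm, and the tailstock later pushes the rod along the V-rests to 0.
- tailstock (a joint): How far the tailstock has slid towards the fixed stop (+y of stand), m: 0 = fully back, 0.060 = it holds the 180 mm rod against the fixed stop, where it stops firmly (with no rod there, at 0.0615). It starts between 0 and 0.018, slides on a rail with about 2 N of friction and stays where it is left.
- tail_back (a point): Middle of the tailstock's flat back face, 70 mm above the table: the face to push, towards +y; axes as stand, moves with the tailstock. Upright 30 mm wide (x), 24 mm thick (y), 94 mm high. Below 31 mm its foot reaches 13 mm behind this face. A nose 28 mm wide, 76 to 94 mm above the table, reaches 68 mm ahead of this face and carries the thumbscrew 58 mm ahead of it.
- screw_grip (a point): Centre of the thumbscrew's flat spade head, on the screw's vertical axis: 9 mm thick (local x, turning with the screw), 32 mm wide (local y), 21 mm high, centre 127 mm above the table at screw_turn 0. Below it are a round neck and lock nut up to 17 mm wide; the nose's top is 22 mm below its lower edge. With the tailstock home the axis is at y = -74 mm of stand.
- screw_turn (a joint): Angle of the thumbscrew, rad, positive anticlockwise seen from above = backing off, rising 4 mm a turn. 0 = seated, where it stops hard with its short nylon tip squeezed on the rod lying home (the tip first touches near 0.6); the spade's width then lies along the stand's y. It starts between 2.4 and 3.8, needs about 0.04 N m and stays where left.
- thumbscrew: The whole steel thumbscrew; origin at its lower tip, 61.5 mm below screw_grip, z up.
- rod: The steel rod itself; origin at its centre.
- caliper: Bystander: a digital caliper, 72 x 200 x 17 mm, lying flat.
- screwdriver: Bystander: a screwdriver with an orange handle, 178 mm long, 24 mm thick, lying along its local y.
- hex_key: Bystander: a bent hexagon key, 94 mm long, lying flat.
- ipa_bottle: Bystander: a squeeze bottle with a spout cap, 58 mm in diameter, 171 mm high, standing.
- gear: Bystander: a printed gear, 40 mm in diameter, 9 mm thick, lying flat.
Things that resemble listed ones, but are neither listed nor needed, are in the scene too. Several things have the shape of the rod; the one meant has the colours described above.

How it is judged:
By the outcome, as a careful person would: the job done as asked, in the order asked, and still so for the second after the job is handed in, while the arm keeps its last pose, push and grip.
It also fails if it takes over 72 s, if anything falls off the work surface, if the arm or the gripper's body presses on something with over 40 N, if the wrist force passes 120 N, or if a joint passes its speed limit or range.

## Working session

There is one attempt and no reset: what is moved stays moved. The work goes in short steps, each a Python script; the robot and the scene stay as the last script left them, time stands still between calls to the robot, and variables do not carry over. Pictures are saved under pics/ and viewed, at most 10 in all, crops included, and the job is handed in when it is done.

```bash
ls; mkdir -p pics
python3 - <<'E'
from bench import env
import cv2,numpy as np
for n in("scene","top"):
    im=env.snapshot(n); cv2.imwrite(f"pics/{n}0.png",im)
    c=env.camera_model(n); print(n,np.round(c["mtx"],1).tolist(),np.round(-c["R"].T@c["t"],3),np.round(c["R"],2).tolist())
    for t in("rod_center","rest_mid","tail_back","screw_grip"):
        print(t,[(np.round(d["pixel"],0).tolist(),round(d["conf"],2)) for d in env.spot_point(n,t)][:4])
    print([(np.round(d["box"]).tolist(),round(d["conf"],2)) for d in env.boxes_of(n,"rod")])
print(env.camera_model("wrist")["tool_from_camera"],env.tcp_to_grasp,env.get_state())
E
```

```text
pics
scene [[366.7, 0.0, 251.1], [0.0, 366.7, 191.2], [0.0, 0.0, 1.0]] [0.095 0.079 0.74 ] [[-0.64, -0.77, -0.0], [-0.56, 0.47, -0.68], [0.53, -0.44, -0.73]]
rod_center [([362.0, 266.0], 0.85), ([259.0, 261.0], 0.62)]
rest_mid [([236.0, 212.0], 0.72)]
tail_back [([309.0, 194.0], 0.65)]
screw_grip [([288.0, 183.0], 0.63)]
[([254.0, 213.0, 136.0, 70.0], 0.74), ([261.0, 257.0, 80.0, 14.0], 0.69), ([362.0, 264.0, 83.0, 5.0], 0.56)]
top [[481.0, 0.0, 250.7], [0.0, 481.0, 198.2], [0.0, 0.0, 1.0]] [ 0.328 -0.283  1.554] [[-0.02, -1.0, -0.01], [-0.99, 0.02, -0.14], [0.14, 0.0, -0.99]]
rod_center [([292.0, 282.0], 0.68), ([237.0, 230.0], 0.51)]
rest_mid [([246.0, 197.0], 0.68)]
tail_back [([300.0, 215.0], 0.55)]
screw_grip [([282.0, 207.0], 0.42)]
[([236.0, 235.0, 50.0, 30.0], 0.68), ([295.0, 282.0, 43.0, 39.0], 0.58)]
[[ 6.61053442e-04 -9.47004656e-01 -3.21219154e-01  8.24904657e-02]
 [ 9.99999466e-01  3.70826458e-04  9.64695608e-04 -1.78683002e-04]
 [-7.94454671e-04 -3.21219620e-01  9.47004395e-01 -1.77345853e-01]
 [ 0.00000000e+00  0.00000000e+00  0.00000000e+00  1.00000000e+00]] 0.0187 {'time_s': 0.6, 'joint_positions': array([ 1.14122564,  0.62836019,  0.03849887,  1.51740816, -0.02698064,
        0.99630673, -0.02000563]), 'dq': array([ 0.00017552, -0.00112978, -0.00074958,  0.00029665,  0.00065637,
        0.0007611 ,  0.00124147]), 'joint_torque': array([-3.70958451e-04, -5.62982047e+01,  1.22483186e+00, -1.93696976e+01,
        1.09032355e-02,  1.89717219e-03, -3.98721568e-06]), 'tcp_pos': array([ 0.23129626, -0.60746853,  0.19633661]), 'tool_rot': array([3.08974571e+00, 5.68228792e-01, 4.57998565e-05]), 'ft_force': array([ 0.58617871,  0.21287379, -0.09926092]), 'moment': array([-0.02402227,  0.00483223,  0.02090314]), 'gripper_force': 0.0, 'grip_width': 0.08531506290551942}
```

View pics/scene0.png

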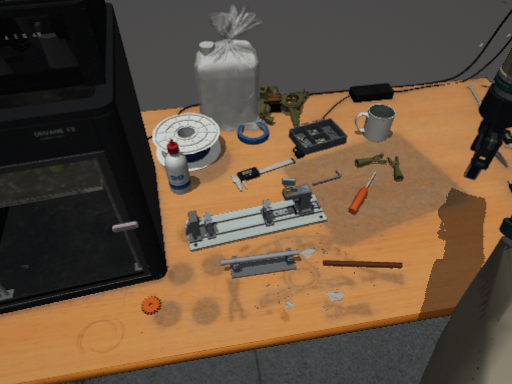

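View pics/top0.png

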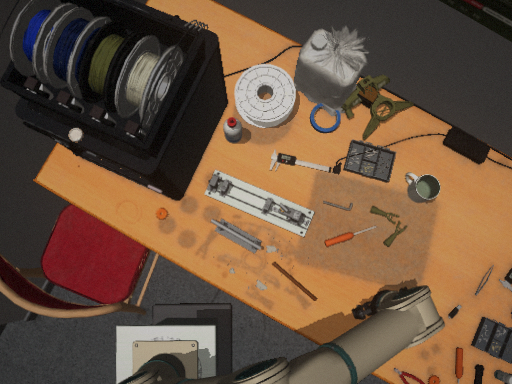

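Scene view: the steel rod is in its grey cradle at (260,260), and the brown stick at (362,265) is a decoy. The stand runs from the headstock (195,222) to the tailstock (303,198), with a blue-tipped thumbscrew at (288,183). Top view: steel rod at (237,234), brown stick at (295,282), stand centred at about (258,202). Candidates for the rod are the steel one (260,260), the brown one (362,265) and the screwdriver (362,195). I choose the steel rod in the cradle.

```bash
cat > h.py <<'E'
from bench import env
import cv2,numpy as np
from scipy.spatial.transform import Rotation as Ro
def cam(n,st=None):
    c=env.camera_model(n); K=np.array(c["mtx"]);d=np.array(c["dist"],float)
    if n!="wrist": return K,d,np.array(c["R"]),np.array(c["t"]).ravel()
    T=np.array(c["tool_from_camera"]); W=np.eye(4); W[:3,:3]=Ro.from_rotvec(st["tool_rot"]).as_matrix(); W[:3,3]=st["tcp_pos"]
    M=np.linalg.inv(W@T); return K,d,M[:3,:3],M[:3,3]
def ray(C,px):
    K,d,R,t=C; u=cv2.undistortPoints(np.array([[px]],float),K,d).ravel()
    v=R.T@np.array([u[0],u[1],1]); return -R.T@t, v/np.linalg.norm(v)
def tri(obs):
    A=np.zeros((3,3));b=np.zeros(3)
    for C,p in obs:
        o,v=ray(C,p);P=np.eye(3)-np.outer(v,v);A+=P;b+=P@o
    X=np.linalg.solve(A,b)
    res=[np.linalg.norm((np.eye(3)-np.outer(v,v))@(X-o)) for o,v in [ray(*q) for q in obs]]
    return X,np.round(res,4)
def atz(C,p,z):
    o,v=ray(C,p); return o+v*(z-o[2])/v[2]
def proj(C,X):
    K,d,R,t=C; return cv2.projectPoints(np.array(X,float).reshape(-1,3),cv2.Rodrigues(R)[0],t,K,d)[0].reshape(-1,2)
def down(a):  # tool z down, tool y (closing line) along angle a in world xy
    y=np.array([np.cos(a),np.sin(a),0]);z=np.array([0,0,-1.]);x=np.cross(y,z)
    return Ro.from_matrix(np.c_[x,y,z]).as_rotvec()
E
python3 - <<'E'
from h import *
S,T=cam("scene"),cam("top")
for n,a,b in(("rod",(260,260.5),(237,231.5)),("rest",(236,212),(246,197)),("tail",(309,194),(300,215)),("screw",(288,183),(282,207))):
    X,r=tri([(S,a),(T,b)]); print(n,X.round(4),r,np.hypot(X[0],X[1]).round(3))
# by known heights
rm=[atz(S,(236,212),.06),atz(T,(246,197),.06)]; tb=[atz(S,(309,194),.07),atz(T,(300,215),.07)]
for q in rm,tb: print(np.round(q,4).tolist())
print("rod z.036",atz(S,(260,260.5),.036),atz(T,(237,231.5),.036))
# rod ends seen in scene/top
print(atz(S,(222,263),.036),atz(S,(300,257),.036))
im=cv2.imread("pics/scene0.png")[170:290,170:340]; cv2.imwrite("pics/c1.png",cv2.resize(im,None,fx=4.6,fy=4.6,interpolation=cv2.INTER_CUBIC))
E
```

```text
rod [ 0.4424 -0.2332  0.0037] [0.0017 0.0017] 0.5
rest [ 0.5518 -0.2593  0.0577] [0.0058 0.0058] 0.61
tail [ 0.4864 -0.4327  0.0576] [0.0019 0.0019] 0.651
screw [ 0.5054 -0.3726  0.1215] [0.001 0.001] 0.628
[[0.5546, -0.2544, 0.06], [0.5474, -0.2635, 0.06]]
[[0.4778, -0.4245, 0.07], [0.4867, -0.4304, 0.07]]
rod z.036 [ 0.42580571 -0.22052258  0.036     ] [ 0.44121544 -0.23321714  0.036     ]
[ 0.47482197 -0.15146869  0.036     ] [ 0.37530532 -0.29563343  0.036     ]
```

View pics/c1.png

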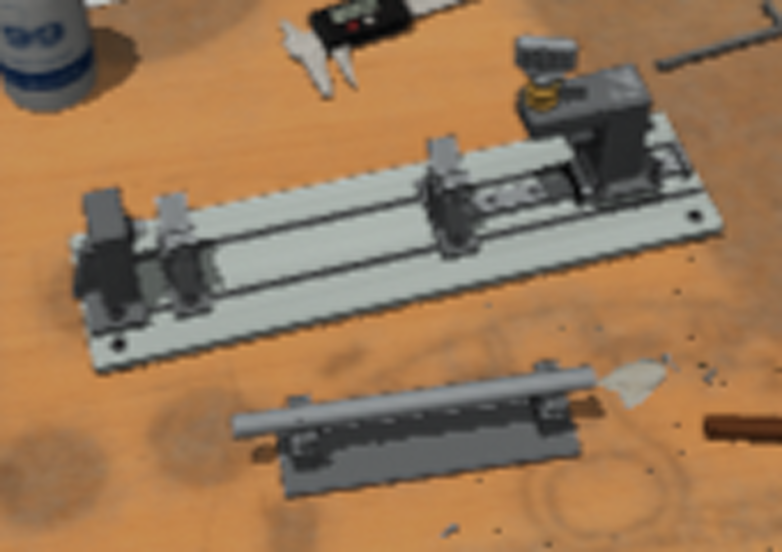

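The crop confirms the plain steel rod on grey V-posts. Its ends are at about (221,263) and (300,252) in the scene image, and the brown decoy is separate, at the right. Next, close views from the wrist camera.

```bash
python3 - <<'E'
from h import *
S,T=cam("scene"),cam("top")
print(atz(S,(221.1,262.8),.036),atz(S,(299.8,252),.036))
th=np.deg2rad(67)
def best(p,a):
    o=[(abs(q[6]),s) for s in(0,np.pi) if (q:=env.inverse_kinematics(p,down(a+s))) is not None]
    return min(o)[1] if o else None
for i,p in enumerate([(.47,-.30,.32),(.50,-.22,.32),(.50,-.34,.33)]):
    s=best(p,th-np.pi/2); print("flip",s)
    env.movep(p,down(th-np.pi/2+s))
    env.hold(.2)
    st=env.get_state(); im=env.snapshot("wrist"); cv2.imwrite(f"pics/w{i}.png",im); np.save(f"w{i}.npy",np.r_[st["tcp_pos"],st["tool_rot"]])
    print(st["time_s"],st["joint_positions"].round(2),st["tcp_pos"].round(3))
    for t in("rod_center","rest_mid","tail_back","screw_grip"):
        print(t,[(np.round(d["pixel"],1).tolist(),round(d["conf"],2)) for d in env.spot_point("wrist",t)][:3])
E
python3 -c "
import cv2;import numpy as np
cv2.imwrite('pics/wc.png',cv2.resize(np.hstack([cv2.imread(f'pics/w{i}.png') for i in (1,2)]),(800,300)))"
```

```text
[ 0.47651288 -0.15023867  0.036     ] [ 0.38506516 -0.30472086  0.036     ]
flip 0
2.3083 [ 0.66  0.38 -0.2   1.6   0.08  1.17  0.03] [ 0.469 -0.301  0.32 ]
rod_center [([188.1, 239.5], 0.95), ([218.8, 110.1], 0.7)]
rest_mid [([308.9, 97.4], 0.88), ([302.3, 95.0], 0.44)]
tail_back [([300.7, 223.3], 0.93)]
screw_grip [([310.7, 200.4], 0.65)]
flip 0
3.1917 [ 0.52  0.37 -0.23  1.62  0.09  1.16 -0.13] [ 0.499 -0.221  0.32 ]
rod_center [([195.6, 279.6], 0.78), ([224.0, 168.3], 0.62)]
rest_mid [([306.2, 157.2], 0.6), ([423.6, 71.5], 0.15)]
tail_back [([302.9, 271.8], 0.85)]
screw_grip [([308.4, 257.5], 0.68)]
flip 0
4.1917 [ 0.67  0.45 -0.19  1.45  0.09  1.24  0.07] [ 0.501 -0.338  0.33 ]
rod_center [([190.6, 92.5], 0.77), ([164.3, 225.5], 0.72)]
rest_mid []
tail_back [([267.1, 206.0], 0.93), ([274.7, 282.1], 0.36)]
screw_grip [([275.8, 177.7], 0.53)]
```

View pics/w0.png

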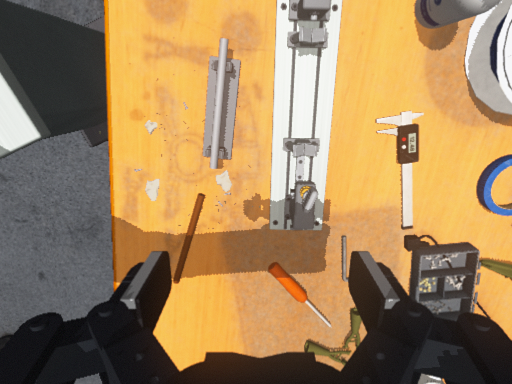

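View pics/wc.png

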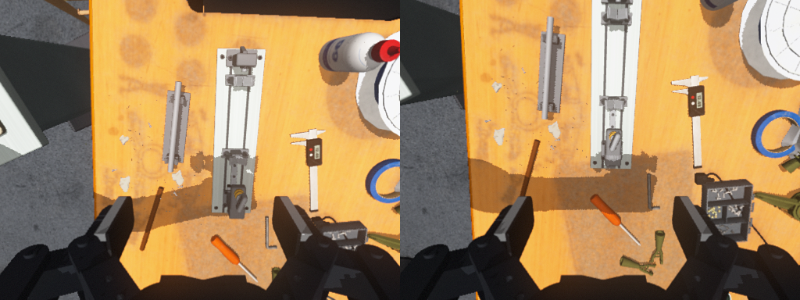

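Wrist views: the steel rod is at (220,103) in its cradle, its ends at about (223,38) and (216,167). The stand is vertical at x≈305, with the V-rests at rows 38 and 145 and the tailstock at (303,205). The brown decoy is at (190,237). Triangulating from these.

Run:
```python
from h import *
W=[cam("wrist",dict(tcp_pos=a[:3],tool_rot=a[3:])) for a in (np.load(f"w{i}.npy") for i in range(3))]
S,T=cam("scene"),cam("top")
obs=dict(rod=[(218.8,110.1),(224,168.3),(190.6,92.5)],rest=[(308.9,97.4),(306.2,157.2),None],tail=[(300.7,223.3),(302.9,271.8),(267.1,206)],screw=[(310.7,200.4),(308.4,257.5),(275.8,177.7)])
st=dict(rod=((260.4,257.4),(237,231.5)),rest=((236,212),(246,197)),tail=((309,194),(300,215)),screw=((288,183),(282,207)))
z=dict(rod=.036,rest=.06,tail=.07,screw=.1285)
for k,o in obs.items():
    w=[(C,p) for C,p in zip(W,o) if p]
    print(k,"wrist",*tri(w),"all",*tri(w+[(S,st[k][0]),(T,st[k][1])]))
    print("   at z",[atz(C,p,z[k])[:2].round(4).tolist() for C,p in w])
a,b=atz(W[0],(223,38),.036),atz(W[0],(216,167),.036);print("rod ends",a,b,np.linalg.norm(a-b),np.rad2deg(np.arctan2(*(a-b)[1::-1])))
# plate corners w0 : left/right edges
for q in [((276.5,10),(271,225)),((341,10),(324,228))]:
    a,b=[atz(W[0],p,.012) for p in q];print(a,b,np.rad2deg(np.arctan2(*(a-b)[1::-1])))
for i in (0,2): 
    im=cv2.imread(f"pics/w{i}.png"); 
cv2.imwrite("pics/c2.png",cv2.resize(np.hstack([cv2.imread("pics/w0.png")[0:240,190:350],cv2.imread("pics/w2.png")[0:240,160:320]]),None,fx=2.5,fy=2.5,interpolation=cv2.INTER_CUBIC))
```

```text
rod wrist [ 0.43591044 -0.2341841   0.0414717 ] [0.0013 0.0005 0.0017] all [ 0.43568251 -0.2333574   0.03063997] [0.0028 0.004  0.0002 0.0043 0.0059]
   at z [[0.4338, -0.2342], [0.4343, -0.2356], [0.4365, -0.2337]]
rest wrist [ 0.55632975 -0.26709091  0.04344727] [0.0015 0.0015] all [ 0.55438846 -0.26269641  0.05417942] [0.0044 0.0009 0.0069 0.0062]
   at z [[0.5557, -0.2661], [0.5541, -0.2621]]
tail wrist [ 0.48209471 -0.41948733  0.0890599 ] [0.0014 0.0045 0.004 ] all [ 0.48144844 -0.42940433  0.06823701] [0.0016 0.0037 0.0066 0.0033 0.0055]
   at z [[0.4807, -0.4301], [0.4844, -0.4311], [0.4757, -0.4261]]
screw wrist [ 0.50663192 -0.37438658  0.12942035] [0.0025 0.0014 0.0021] all [ 0.50599071 -0.37499271  0.12346845] [0.0042 0.0019 0.0017 0.003  0.0032]
   at z [[0.5063, -0.3774], [0.5056, -0.3739], [0.508, -0.373]]
rod ends [ 0.47936559 -0.15156436  0.036     ] [ 0.39376824 -0.3083941   0.036     ] 0.17866860877188387 61.3743788558002
[ 0.56063    -0.14489562  0.012     ] [ 0.43019838 -0.44112438  0.012     ] 66.2357661282633
[ 0.64213133 -0.17952892  0.012     ] [ 0.51131863 -0.48179309  0.012     ] 66.59819311367941
```

View pics/c2.png

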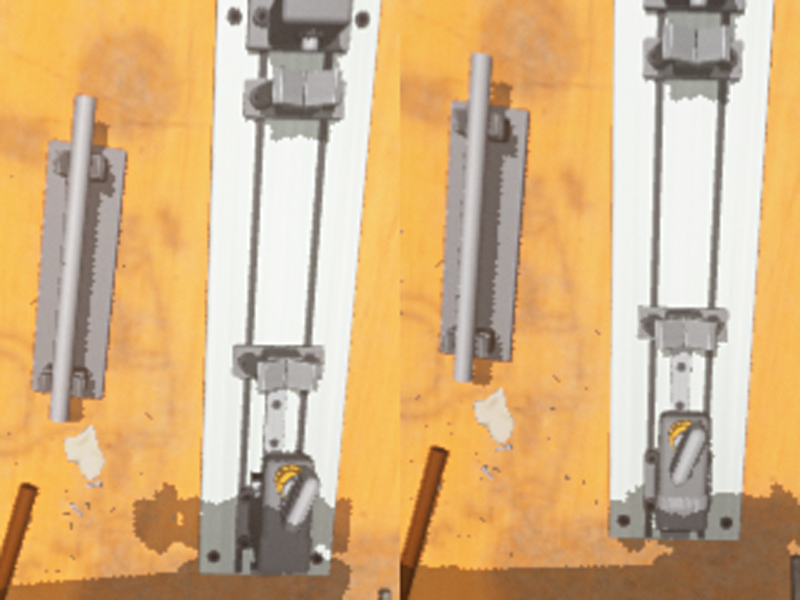

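The crop shows clear V creases on both rests and the spade head turned about 20-30° from the stand axis. One closer look at the rod and one at the stand will refine the poses.

Run:
```python
from h import *
W=[cam("wrist",dict(tcp_pos=a[:3],tool_rot=a[3:])) for a in (np.load(f"w{i}.npy") for i in range(3))]
for C,n,f in((W[0],(306,150),(312.4,35)),(W[2],(274.4,134),(278.8,18))):
    a,b=atz(C,n,.052),atz(C,f,.052);print(a,b,(a+b)/2,np.linalg.norm(a-b),np.rad2deg(np.arctan2(*(b-a)[1::-1])))
ths=np.deg2rad(66.4); us=np.array([np.cos(ths),np.sin(ths)]); rm=np.array([.555,-.265])
ims=[]
for i,(xy,a,z) in enumerate([((.4355,-.2325),np.deg2rad(61.4),.16),(rm-.03*us,ths,.2)],3):
    if i==3: xy=np.array(xy)-.02*np.array([np.cos(a),np.sin(a)])
    env.movep([*xy,z],down(a-np.pi/2)); env.hold(.2)
    st=env.get_state(); im=env.snapshot("wrist"); cv2.imwrite(f"pics/w{i}.png",im); np.save(f"w{i}.npy",np.r_[st["tcp_pos"],st["tool_rot"]])
    for t in("rod_center","rest_mid","tail_back","screw_grip"):
        print(t,[(np.round(d["pixel"],1).tolist(),round(d["conf"],2)) for d in env.spot_point("wrist",t)][:3])
    ims.append(im[:, 130:390])
print(st["time_s"],st["joint_positions"].round(2))
cv2.imwrite("pics/c3.png",cv2.resize(np.hstack(ims),None,fx=1.5,fy=1.5,interpolation=cv2.INTER_CUBIC))
```

```text
[ 0.52764395 -0.33353717  0.052     ] [ 0.58756234 -0.19608736  0.052     ] [ 0.55760315 -0.26481227  0.052     ] 0.1499421968763078 66.44620258127317
[ 0.52577694 -0.33330457  0.052     ] [ 0.58721123 -0.19631519  0.052     ] [ 0.55649408 -0.26480988  0.052     ] 0.1501341508968174 65.84566323817171
rod_center [([222.9, 319.3], 0.81), ([253.1, 153.8], 0.67)]
rest_mid [([393.5, 122.8], 0.78)]
tail_back []
screw_grip [([420.7, 292.4], 0.92)]
rod_center [([150.9, 147.5], 0.97), ([151.4, 148.5], 0.22)]
rest_mid [([262.3, 140.7], 0.74)]
tail_back [([258.9, 292.5], 0.88), ([324.7, 319.3], 0.28)]
screw_grip [([261.9, 283.5], 0.56)]
6.5083 [ 0.57  0.58 -0.19  1.61  0.13  0.97 -0.08]
```

View pics/c3.png

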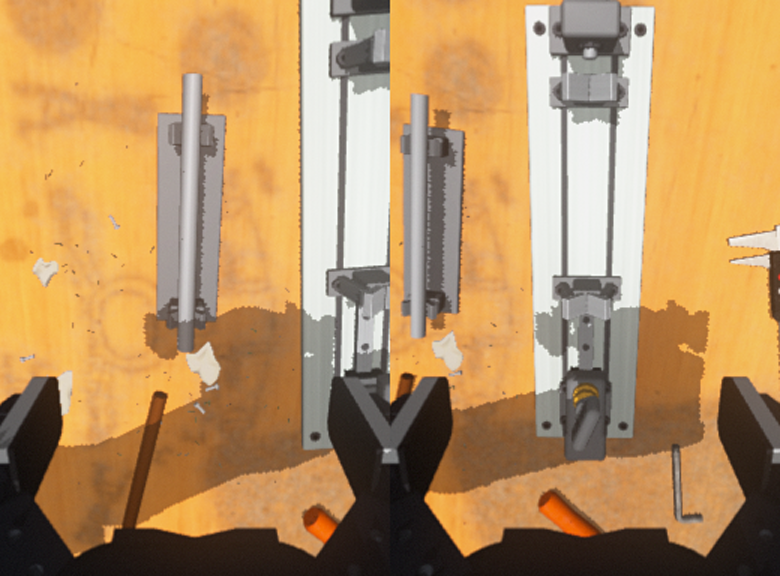

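Left panel: the rod's ends are at wrist pixels (258,49) and (254,234). Right panel: V creases at (264,61) and (261,199), spade head from (265,266) to (257,297).

Run:
```python
from h import *
C3,C4=[cam("wrist",dict(tcp_pos=a[:3],tool_rot=a[3:])) for a in (np.load(f"w{i}.npy") for i in (3,4))]
W0,W2=[cam("wrist",dict(tcp_pos=a[:3],tool_rot=a[3:])) for a in (np.load(f"w{i}.npy") for i in (0,2))]
def line(C,p,q,z):
    a,b=atz(C,p,z),atz(C,q,z);print((a+b)[:2]/2,np.linalg.norm(a-b),np.rad2deg(np.arctan2(*(a-b)[1::-1])))
line(C3,(258,49.3),(254,234),.038); line(C4,((418.5-390)/1.5+130,95/1.5),((418-390)/1.5+130,338/1.5),.038)
line(C4,(264,60.7),(260.7,199.5),.052); line(C4,(264.7,266),(257.3,297),.138)
print("rod ends h",tri([(C3,(258,49.3)),(C4,(149,63.3)),(W0,(224.4,38.8))])[0],tri([(C3,(254,234)),(C4,(148.7,225.3)),(W0,(214,168))])[0])
print("V",tri([(W0,(312.4,35)),(W2,(278.8,18)),(C4,(264,60.7))]),tri([(W0,(306,150)),(W2,(274.4,134)),(C4,(260.7,199.5))]))
print("screw",tri([(W0,(310.7,200.4)),(C4,(261.9,283.5)),(C3,(420.7,292.4)),(W2,(275.8,177.7))]))
# plate edges in C4
for q in [((137/1.5+130,8/1.5),(147/1.5+130,435/1.5)),((265/1.5+130,8/1.5),(243/1.5+130,436/1.5))]: line(C4,*q,.012)
# can q7 do the screw?
for a in np.deg2rad([66.4-90+d for d in range(-270,300,30)]):
    q=env.inverse_kinematics([.532,-.332,.115],down(a)); print(round(np.rad2deg(a)),None if q is None else q[[4,5,6]].round(2))
```

```text
[ 0.43487207 -0.23041597] 0.1803091102038912 59.95382467137509
[ 0.43466052 -0.23119525] 0.18056925282074363 59.83531159454632
[ 0.55684585 -0.26293928] 0.14260990575871693 65.20407711440183
[ 0.50841182 -0.37052502] 0.03329958531318579 55.00680327053557
rod ends h [ 0.48024871 -0.15294921  0.03768094] [ 0.390596   -0.30812162  0.03977336]
V (array([ 0.58635968, -0.19749695,  0.05900142]), array([0.001 , 0.0002, 0.0011])) (array([ 0.52633652, -0.33444421,  0.0402132 ]), array([0.0027, 0.001 , 0.0029]))
screw (array([ 0.50643917, -0.37447866,  0.13277466]), array([0.0011, 0.0014, 0.0024, 0.0031]))
[ 0.49758836 -0.28777052] 0.34674681089620885 65.69826485603457
[ 0.57821841 -0.32350317] 0.3476657716920602 65.82948657120903
-294 [0.49 0.89 1.24]
-264 [0.6  0.94 1.67]
-234 [0.71 1.   2.11]
-204 [0.84 1.1  2.53]
-174 [-0.44  0.84 -2.12]
-144 [-0.32  0.81 -1.71]
-114 [-0.2  0.8 -1.3]
-84 [-0.07  0.79 -0.89]
-54 [ 0.04  0.79 -0.46]
-24 [ 0.16  0.8  -0.04]
6 [0.27 0.82 0.39]
36 [0.38 0.85 0.82]
66 [0.49 0.89 1.24]
96 [0.6  0.94 1.67]
126 [0.71 1.   2.11]
156 [0.84 1.1  2.53]
186 [-0.44  0.84 -2.12]
216 [-0.32  0.81 -1.71]
246 [-0.2  0.8 -1.3]
```

Measurements agree. The rod is centred at (0.435,-0.231), yaw 60°, length 180 mm and z≈0.037. The stand's mid is at (0.557,-0.264), yaw 65.9°, and the tailstock is at about 12 mm. Grasping the rod.

```bash
cat >> h.py <<'E'
ths=np.deg2rad(65.9); us=np.array([np.cos(ths),np.sin(ths)]); xs=np.array([np.sin(ths),-np.cos(ths)]); rm=np.array([.5568,-.2640])
def sp(x,y): return rm+x*xs+y*us
def info(tag):
    s=env.get_state(); print(tag,round(s["time_s"],2),s["tcp_pos"].round(4),"F",s["ft_force"].round(1),"M",s["moment"].round(2),"w",round(s["grip_width"],4),"gf",round(s["gripper_force"],1)); return s
E
python3 - <<'E'
from h import *
r=np.array([.4350,-.2308]); o=down(np.deg2rad(60)-np.pi/2)
env.movep([*r,.12],o); print(env.movel([*r,.0185],velocity=.12,force_limit=12)); info("down")
env.clamp(); info("grip")
env.movel([*r,.14],velocity=.12); env.hold(.2); info("lift")
p=sp(0,-.004); env.movep([*p,.14],down(ths-np.pi/2)); env.hold(.2); info("above")
env.movel([*p,.065]); env.hold(.1); info("pre")
env.snapshot("scene"); cv2.imwrite("pics/s1.png",env.snapshot("scene")); cv2.imwrite("pics/t1.png",env.snapshot("top")); cv2.imwrite("pics/w5.png",env.snapshot("wrist"))
a=[cv2.imread("pics/s1.png")[150:290,170:350],cv2.imread("pics/w5.png")]
a=[cv2.resize(i,(int(i.shape[1]*300/i.shape[0]),300),interpolation=cv2.INTER_CUBIC) for i in a]
cv2.imwrite("pics/c4.png",np.hstack(a))
E
```

```text
False
down 8.39 [ 0.4357 -0.2311  0.019 ] F [ 0.3 -0.3 -0.2] M [ 0.03 -0.04  0.01] w 0.0856 gf 0.0
grip 9.16 [ 0.435  -0.2308  0.0185] F [-0.3  0.4  0.7] M [0.02 0.01 0.02] w 0.0 gf 0.0
lift 10.53 [ 0.4346 -0.2306  0.1394] F [-0.   0.1  0.1] M [ 0.09 -0.04  0.04] w -0.0001 gf 0.0
above 11.29 [ 0.5539 -0.2675  0.14  ] F [-0.2 -0.7 -0.1] M [ 0.02 -0.05 -0.01] w -0.0002 gf 0.0
pre 12.04 [ 0.5562 -0.2681  0.0663] F [ 0.  -0.3  0.6] M [-0.01  0.04 -0.04] w 0.0001 gf 0.0
```

View pics/c4.png

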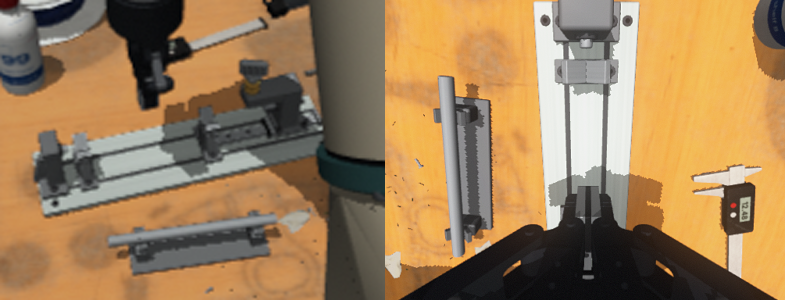

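The gripper closed on nothing: width is 0, and the rod still lies in its cradle at (450,165) in the right panel. I'll compare the fingertip's seen and projected positions.

Run:
```python
from h import *
s=info("now"); S=cam("scene"); p=s["tcp_pos"]
for dz in(0,.01,.02,.03): print(dz,proj(S,p+[0,0,dz]).round(1),proj(cam("top"),p+[0,0,dz]).round(1),proj(cam("wrist",s),p+[0,0,dz]).round(1))
im=cv2.imread("pics/s1.png"); g=cv2.cvtColor(im,6)
a=[]
for n in("s1","t1","w5"):
    im=cv2.imread(f"pics/{n}.png"); c=proj(cam({"s":"scene","t":"top","w":"wrist"}[n[0]],s),p)[0]
    q=im.copy(); x,y=np.round(c).astype(int); w=30 if n!="w5" else 60
    x0,y0=max(x-w,0),max(y-w,0); q=cv2.resize(q[y0:y0+2*w,x0:x0+2*w],(260,260),interpolation=cv2.INTER_CUBIC)
    k=260/(2*w); cv2.drawMarker(q,(int((c[0]-x0+.5)*k),int((c[1]-y0+.5)*k)),(0,0,255),0,14,1); a.append(q)
cv2.imwrite("pics/c5.png",np.hstack(a))
W0,C3,C4=[cam("wrist",dict(tcp_pos=a[:3],tool_rot=a[3:])) for a in (np.load(f"w{i}.npy") for i in (0,3,4))]
T=cam("top")
print("rod top cam",atz(T,(237,231.5),.036),"scene",(atz(S,(221.1,262.8),.036)+atz(S,(299.8,252),.036))/2)
```

```text
now 12.24 [ 0.5557 -0.2679  0.0659] F [ 0.4 -0.5  0.6] M [ 0.02 -0.    0.01] w 0.0002 gf 0.0
0 [[240.1 207.4]] [[247.3 194.1]] [[259.7 224.5]]
0.01 [[240.  204.7]] [[247.3 193.6]] [[259.7 231.7]]
0.02 [[239.9 201.9]] [[247.2 193.1]] [[259.8 239.7]]
0.03 [[239.8 199.1]] [[247.2 192.6]] [[259.8 248.5]]
rod top cam [ 0.44121544 -0.23321714  0.036     ] scene [ 0.43078902 -0.22747977  0.036     ]
```

View pics/c5.png

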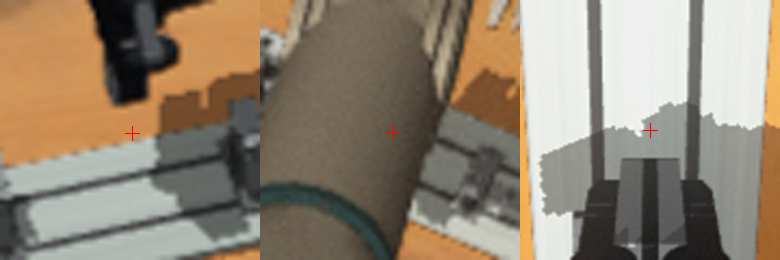

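Both views show the closed fingertips about 20 mm behind the reported TCP, which explains the miss because they closed just above the rod. I'll measure the offset with a gentle touch on the bare plate below (top at 12 mm).

Run:
```python
from h import *
s=env.get_state();p=s["tcp_pos"].copy()
env.movel([p[0],p[1],.03],velocity=.1)
print(env.movel([p[0],p[1],-.025],velocity=.03,force_limit=6)); info("touch")
env.movel([p[0],p[1],.06],velocity=.15); info("up")
```

```text
True
touch 14.35 [ 0.5556 -0.2678 -0.0229] F [-0.8 -0.   4.1] M [ 0.09  0.11 -0.06] w 0.0004 gf 2.3
up 15.06 [ 0.555  -0.2677  0.0594] F [ 0.6 -1.  -0.4] M [-0.04 -0.01 -0.  ] w -0.0 gf 0.0
```

Contact came at TCP z ≈ -0.022 on the 12 mm plate, so the real fingertips sit about 34 mm behind the reported TCP. The offset is along the tool axis only, as the wrist view shows. I'll grasp the rod again with that correction.

```bash
echo 'OFF=.034' >> h.py
python3 - <<'E'
from h import *
s=env.get_state();p=s["tcp_pos"]; env.movel([p[0],p[1],.09]); env.release()
r=np.array([.4350,-.2308]); o=down(np.deg2rad(60)-np.pi/2)
env.movep([*r,.08],o); print(env.movel([*r,-.015],velocity=.12,force_limit=12)); info("down")
env.clamp(); s=info("grip")
if s["grip_width"]>.008:
    env.movel([*r,.08],velocity=.12); env.hold(.2); info("lift")
    st=env.get_state(); im=env.snapshot("wrist"); cv2.imwrite("pics/w6.png",im); np.save("w6.npy",np.r_[st["tcp_pos"],st["tool_rot"]])
    print(env.spot_point("wrist","rod_center"),env.boxes_of("wrist","rod"))
    K=cam("wrist",st); print(proj(K,st["tcp_pos"]+[0,0,.05]))
E
```

```text
False
down 17.7 [ 0.4356 -0.231  -0.0146] F [0.4 0.5 1.3] M [ 0.03 -0.03  0.05] w 0.085 gf 0.0
grip 18.38 [ 0.4345 -0.2305 -0.0148] F [-1.5  1.7  5.3] M [ 0.25  0.43 -0.07] w 0.0097 gf 58.5
lift 19.52 [ 0.4345 -0.2305  0.0793] F [-0.  -0.3 -2.4] M [ 0.05  0.02 -0.  ] w 0.0099 gf 58.4
[{'pixel': [262.3, 267.0], 'conf': 0.76}] [{'box': [260.9, 208.6, 35.9, 294.8], 'conf': 0.92}]
[[259.56571394 269.6018256 ]]
```

Run:
```python
from h import *
s=env.get_state();p=s["tcp_pos"]; env.movel([p[0],p[1],.11])
q=sp(0,-.004); o=down(ths-np.pi/2)
env.movep([*q,.11],o); env.movel([*q,.025],velocity=.12); env.hold(.15); info("pre")
print(env.movel([*q,.006],velocity=.03,force_limit=5)); info("contact")
env.release(); info("rel")
env.movel([*q,.13],velocity=.2)
v=sp(0,-.05); env.movep([*v,.19],o); env.hold(.2)
st=info("v"); im=env.snapshot("wrist"); cv2.imwrite("pics/w7.png",im); np.save("w7.npy",np.r_[st["tcp_pos"],st["tool_rot"]])
for t in("rod_center","rest_mid","tail_back","screw_grip"): print(t,[(np.round(d["pixel"],1).tolist(),round(d["conf"],2)) for d in env.spot_point("wrist",t)][:3])
print(env.boxes_of("wrist","rod")[:2])
C=cam("wrist",st)
for y in(-.094,-.004,.086): print(y,proj(C,[*sp(0,y),.06]).round(1))
print("grip pt",proj(C,[*sp(0,-.1215),.1285]).round(1), "back",proj(C,[*sp(0,-.1795),.07]).round(1))
cv2.imwrite("pics/c7.png",cv2.resize(im[:,130:390],None,fx=1.56,fy=1.56,interpolation=cv2.INTER_CUBIC))
```

```text
pre 21.6 [ 0.5559 -0.268   0.026 ] F [ 0.2 -0.3 -1.6] M [ 0.03 -0.01  0.03] w 0.0102 gf 58.5
True
contact 22.12 [ 0.5544 -0.2673  0.0094] F [-0.5  1.   3.1] M [0.09 0.19 0.02] w 0.0097 gf 58.9
rel 22.83 [ 0.5541 -0.2673  0.0093] F [ 1.1 -0.  -0.1] M [ 0.01 -0.05  0.05] w 0.0854 gf 0.0
v 24.18 [ 0.5358 -0.3078  0.1881] F [0.2 0.1 0. ] M [ 0.01  0.01 -0.02] w 0.0853 gf 0.0
rod_center [([260.3, 125.7], 0.91)]
rest_mid [([258.5, 124.1], 0.79)]
tail_back [([260.2, 287.1], 0.76)]
screw_grip [([261.8, 273.7], 0.58)]
[{'box': [261.4, 116.7, 17.5, 192.8], 'conf': 0.92}, {'box': [133.3, 257.4, 15.3, 32.2], 'conf': 0.8}]
-0.094 [[261.3 212.5]]
-0.004 [[261.7 126.2]]
0.086 [[262.1  22. ]]
grip pt [[261.2 271.6]] back [[260.9 286.8]]
```

View pics/c7.png

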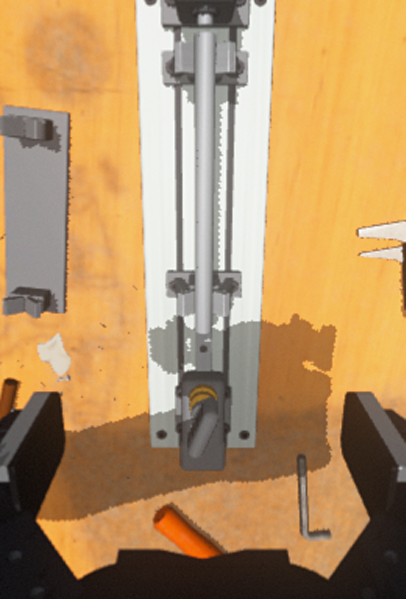

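The rod lies in both V-rests, its end at (204,335) in the crop just short of the tailstock nose at (203,372), as projected. Next, push the tailstock with closed fingers.

Run:
```python
from h import *
o=down(ths-np.pi/2)
loc=lambda s:((s["tcp_pos"][:2]-rm)@us).round(4)
env.movep([*sp(0,-.210),.15],o); env.clamp()
print(env.movel([*sp(0,-.210),.016],velocity=.15,force_limit=10)); s=info("down")
print(env.movel([*sp(0,-.155),.016],velocity=.05,force_limit=18)); s=info("a"); print(loc(s))
print(env.movel([*sp(0,-.130),.016],velocity=.025,force_limit=15)); s=info("push"); print(loc(s))
env.hold(.2); s=info("hold"); print(loc(s), "F along",s["ft_force"][:2]@us)
```

```text
False
down 26.99 [ 0.4718 -0.4563  0.017 ] F [0.5 0.8 0.2] M [0.01 0.05 0.01] w 0.0001 gf 0.0
False
a 28.24 [ 0.4934 -0.405   0.0157] F [0.3 0.5 0.3] M [-0.02  0.02  0.  ] w 0.0002 gf 0.0
-0.1546
True
push 28.91 [ 0.497  -0.3964  0.0157] F [-0.  -1.5  0.7] M [-0.25  0.13 -0.02] w 0.0 gf 0.0
-0.1453
hold 29.11 [ 0.4966 -0.3963  0.0153] F [-0.4 -0.7  0.4] M [-0.06  0.    0.03] w 0.0003 gf 0.0
-0.1454 F along -0.7900823513587973
```

Run:
```python
from h import *
o=down(ths-np.pi/2)
loc=lambda s:((s["tcp_pos"][:2]-rm)@us).round(4)
print(env.movel([*sp(0,-.132),.016],velocity=.015,force_limit=22)); s=info("push"); print(loc(s))
s=env.get_state()
env.movel([*sp(0,-.165),.016],velocity=.1); env.movel([*sp(0,-.165),.13],velocity=.2); env.release()
env.movep([*sp(0,-.05),.19],o); env.hold(.2)
st=info("v"); im=env.snapshot("wrist"); cv2.imwrite("pics/w8.png",im); np.save("w8.npy",np.r_[st["tcp_pos"],st["tool_rot"]])
for t in("rod_center","tail_back","screw_grip","thumbscrew"): print(t,[(np.round(d["pixel"],1).tolist(),round(d["conf"],2)) for d in env.spot_point("wrist",t)][:3])
print([np.round(d["box"],1) for d in env.boxes_of("wrist","rod")[:2]])
C=cam("wrist",st)
print("rod",proj(C,[*sp(0,0),.06]).round(1),"rod end far",proj(C,[*sp(0,.09),.06]).round(1)); print("screw",proj(C,[*sp(0,-.074),.1285]).round(1),"back",proj(C,[*sp(0,-.132),.07]).round(1))
```

```text
True
push 29.88 [ 0.4955 -0.397   0.0152] F [-0.  -2.   0.4] M [-0.31  0.11  0.03] w 0.0 gf 0.0
-0.1464
v 32.5 [ 0.5351 -0.3111  0.1892] F [ 0.5 -0.7 -0.2] M [-0.01  0.03 -0.04] w 0.0856 gf 0.0
rod_center [([257.2, 118.4], 0.93)]
tail_back [([259.0, 242.3], 0.79)]
screw_grip [([257.7, 217.5], 0.57)]
thumbscrew [([258.7, 191.5], 0.88)]
[array([259.6,  98.5,  16.3, 172.9]), array([259.7, 220.7,  37.6,  72. ])]
rod [[260.4 118.1]] rod end far [[260.3  12.5]]
screw [[260.5 217.7]] back [[260.5 245.5]]
```

Tailstock home is confirmed: the rod centre is seen at row 118.4 (118.1 expected) and the screw at 217.5 (217.7 expected). Next, measure the spade's angle and axis numerically from straight above, with the wrist pre-turned for the long clockwise stroke.

Run:
```python
from h import *
a=np.deg2rad(144); x=np.array([np.cos(a+np.pi/2),np.sin(a+np.pi/2)])
o=down(a); sc=sp(-.001,-.074)
m=Ro.from_rotvec(o).as_matrix(); print("tool x",m[:2,0],x)
v=sc-.0825*m[:2,0]
env.movep([*v,.19],o); env.hold(.25)
st=info("v"); print(st["joint_positions"].round(2))
im=env.snapshot("wrist"); cv2.imwrite("pics/w9.png",im); np.save("w9.npy",np.r_[st["tcp_pos"],st["tool_rot"]])
C=cam("wrist",st)
for t in("screw_grip","thumbscrew"):
    for d in env.spot_point("wrist",t)[:2]:
        X=atz(C,d["pixel"],.1289 if t=="screw_grip" else .0675); e=X[:2]-rm; print(t,np.round(d["pixel"],1),round(d["conf"],2),"stand xy",e@xs,e@us)
# rectify on top face plane z=.1394, stand axes, 0.25 mm/px, +-30 mm
n=241; g=(np.arange(n)-120)*.00025
X,Y=np.meshgrid(g,g); P=np.c_[(rm+np.outer((X).ravel(),xs)+np.outer((-Y-.074).ravel(),us)),np.full(n*n,.1394)]
uv=proj(C,P).astype(np.float32).reshape(n,n,2)
r=cv2.remap(im,uv[...,0],uv[...,1],cv2.INTER_LINEAR); cv2.imwrite("rect.png",r)
gr=cv2.GaussianBlur(cv2.cvtColor(r,6),(0,0),2).astype(float)
gx,gy=cv2.Sobel(gr,6,1,0),cv2.Sobel(gr,6,0,1)
res=[]
from scipy.ndimage import map_coordinates as mc
for deg in range(-90,90,3):
  t=np.deg2rad(deg)  # width direction: stand y rotated by +deg anticlockwise
  w=np.array([-np.sin(t),-np.cos(t)]); nn=np.array([np.cos(t),-np.sin(t)]) # image px (col,row); row=-y
  for cx in range(-16,17,4):
    for cy in range(-16,17,4):
      L=np.linspace(-54,54,40); sc_=0
      vals=[]
      for sgn in(1,-1):
        q=np.array([120+cx,120+cy])[:,None]+np.outer(w,L)+sgn*18*nn[:,None]
        vals.append(np.mean(mc(gx,q[::-1],order=1)*nn[0]+mc(gy,q[::-1],order=1)*nn[1])*sgn)
      res.append((min(-vals[0],-vals[1]),deg,cx*.25,-cy*.25)); res.append((min(vals),deg,cx*.25,-cy*.25,'dark'))
res.sort(key=lambda q:-q[0]); print(res[:8])
small=cv2.resize(cv2.cvtColor(r,6),(30,30),interpolation=cv2.INTER_AREA)
for row in small: print(''.join(f"{v:4d}" for v in row))
```

```text
tool x [-0.58778525 -0.80901699] [-0.58778525 -0.80901699]
v 35.09 [ 0.5742 -0.2644  0.19  ] F [-0.2 -0.1  0.1] M [ 0.03  0.03 -0.02] w 0.0851 gf 0.0
[ 0.92  0.78 -0.97  1.56  0.68  1.17  2.32]
screw_grip [260.2  86.1] 0.63 stand xy -0.0013686615052977032 -0.07313623235800501
screw_grip [270.3 150.2] 0.46 stand xy 0.000636867074547286 -0.0255774540058622
thumbscrew [258.3  83.9] 0.74 stand xy -0.00014801481394051408 -0.07521289856359914
[(np.float64(31.138112968174994), -33, 0.0, 4.0), (np.float64(31.097597650221907), -36, -1.0, 4.0), (np.float64(30.607240458571198), -18, 4.0, -3.0, 'dark'), (np.float64(30.606693302498662), -33, -1.0, 3.0), (np.float64(30.427948613736135), -36, -1.0, 3.0), (np.float64(29.862842577657453), -18, 4.0, -2.0, 'dark'), (np.float64(29.842230151970387), -15, 4.0, -2.0, 'dark'), (np.float64(29.335539298339143), -18, 4.0, -1.0, 'dark')]
 223 242 241 241 239 240 240 226 124 193 241 239 149 132 136 123 127 179 238 171 133 234 241 240 240 242 242 241 210 197
 220 243 241 241 240 240 240 228 126 191 241 241 151 136 155 121 126 172 233 171 132 236 241 240 240 242 2
[... 2702 characters left out ...]
237 193 103 143 167 167 160 110 103 111 156 160 154 114  75 141 155 153 154 158 158 154 135 126
 227 242 240 240 238 236 228 122  93 144 167 167 165 148 130 138 159 160 154 113  63 126 168 152 154 159 158 155 135 126
 222 241 240 241 238 236 232 124  96 144 167 166 165 164 162 162 160 159 154 112  64 123 197 152 153 158 158 155 133 126
 228 242 240 242 238 237 227 159 127 144 166 166 165 164 162 161 160 160 152 101  90 140 223 163 153 158 158 155 132 125
 223 241 240 241 239 236 232 170 144 144 166 166 164 163 162 162 160 159 141  89  95 130 231 194 153 158 157 154 135 125
 227 241 240 241 238 236 230 167 135 147 167 166 165 164 164 163 160 120  98  82  89 139 232 220 156 158 156 154 134 125
```

The bright top face runs about 19° clockwise of the stand axis, so screw_turn ≈ 2.81 rad (within 2.4–3.8). Its axis is at stand (-1.2, -73.6) mm. Grip it now.

```bash
cat >> h.py <<'E'
sc=sp(-.0012,-.0736); X0=np.rad2deg(ths)-90
def yaw(s):
    y=Ro.from_rotvec(s["tool_rot"]).as_matrix()[:2,1]; return np.rad2deg(np.arctan2(y[1],y[0]))
def turnz(phi): return .127+.004*phi/360-.0095-OFF
E
python3 - <<'E'
from h import *
phi=161; o=down(np.deg2rad(X0+phi))
env.movep([*sc,.15],o); s=info("above"); 
print(env.movel([*sc,turnz(phi)],velocity=.1,force_limit=8)); info("down")
env.clamp(); env.hold(.2); s=info("grip"); print(yaw(s),s["joint_positions"].round(2))
E
```

```text
above 35.7 [ 0.5245 -0.3319  0.1493] F [0.8 0.4 1.2] M [ 0.05 -0.01 -0.04] w 0.0855 gf 0.0
False
down 36.5 [ 0.5262 -0.3306  0.0857] F [ 0.1 -0.4  0.8] M [ 0.02  0.01 -0.01] w 0.0854 gf 0.0
grip 37.39 [ 0.5257 -0.3308  0.0855] F [-1.6 -0.1  2.8] M [ 0.01  0.22 -0.06] w 0.0075 gf 60.0
136.8952527814416 [ 1.01  0.87 -0.87  1.69  0.79  0.97  2.23]
```

Gripped: width reads 7.5 mm, and given the rod's same −2 mm bias that is the 9 mm spade. Turning clockwise.

Run:
```python
from h import *
for phi in (146,126,106,86,66,46):
    env.movep([*sc,turnz(phi)],down(np.deg2rad(X0+phi))); s=info(phi); print("   yaw-X0",(yaw(s)-X0).round(1),s["joint_positions"][[4,6]].round(2))
    if abs(s["moment"][2])>.5 or s["grip_width"]<.005: break
```

```text
146 37.72 [ 0.5257 -0.3307  0.0853] F [-0.9 -0.1  4. ] M [ 0.03  0.25 -0.01] w 0.0074 gf 60.1
   yaw-X0 146.2 [0.74 2.01]
126 38.1 [ 0.5257 -0.3306  0.0851] F [-2.6  0.2  5.4] M [ 0.06  0.36 -0.12] w 0.0073 gf 60.3
   yaw-X0 126.4 [0.67 1.72]
106 38.48 [ 0.5257 -0.3306  0.0849] F [-2.1  0.5  6.6] M [ 0.17  0.37 -0.01] w 0.0073 gf 60.5
   yaw-X0 106.5 [0.6  1.43]
86 38.86 [ 0.5257 -0.3305  0.0846] F [-1.3  1.   7.1] M [ 0.2   0.4  -0.03] w 0.0075 gf 60.6
   yaw-X0 86.6 [0.52 1.15]
66 39.23 [ 0.5258 -0.3304  0.0844] F [-1.4  2.1  7.2] M [ 0.21  0.33 -0.06] w 0.0076 gf 60.7
   yaw-X0 66.6 [0.44 0.87]
46 39.6 [ 0.5258 -0.3304  0.0842] F [-1.6  0.5  7. ] M [ 0.21  0.34 -0.05] w 0.0078 gf 60.7
   yaw-X0 46.6 [0.35 0.6 ]
```

Run:
```python
from h import *
for phi in (34,26,18,12,8,4,1,-2,-4,-6,-8,-10,-12,-14):
    env.movep([*sc,turnz(phi)],down(np.deg2rad(X0+phi))); env.hold(.12)
    s=[env.get_state()]
    for _ in range(4): env.hold(.02); s.append(env.get_state())
    m=np.mean([q["moment"] for q in s],0); f=np.mean([q["ft_force"] for q in s],0)
    print(phi,(yaw(s[-1])-X0).round(2),"M",m.round(2),"F",f.round(1),"w",s[-1]["grip_width"].round(4),s[-1]["time_s"])
    if abs(m[2])>.5: break
```

```text
Traceback (most recent call last):
AttributeError: 'float' object has no attribute 'round'
```

Run:
```python
from h import *
for phi in (26,18,12,8,4,1,-2,-4,-6,-8,-10,-12,-14):
    env.movep([*sc,turnz(phi)],down(np.deg2rad(X0+phi))); env.hold(.12)
    s=[env.get_state()]
    for _ in range(4): env.hold(.02); s.append(env.get_state())
    m=np.mean([q["moment"] for q in s],0); f=np.mean([q["ft_force"] for q in s],0)
    print(phi,round(yaw(s[-1])-X0,2),"M",m.round(3),"F",f.round(1),"w",round(s[-1]["grip_width"],4),s[-1]["time_s"])
    if abs(m[2])>.5: break
```

```text
26 26.66 M [ 0.261  0.317 -0.052] F [-1.5  1.1  8.1] w 0.0077 40.4917
18 18.65 M [ 0.253  0.326 -0.055] F [-1.3  1.1  8.7] w 0.0078 40.925
12 12.65 M [ 0.272  0.333 -0.036] F [-1.3  1.   9.1] w 0.0075 41.3583
8 8.66 M [ 0.273  0.306 -0.036] F [-1.   1.1  8.5] w 0.0077 41.7917
4 4.66 M [ 0.278  0.29  -0.04 ] F [-1.3  1.2  9. ] w 0.0076 42.225
1 1.66 M [ 0.235  0.328 -0.059] F [-1.5  1.6  8.9] w 0.0075 42.6583
-2 -1.18 M [0.206 0.367 0.618] F [-1.4  0.6  9.6] w 0.008 43.0917
```

Hard seat found: the moment jumps from -0.05 to 0.62 N m at about 0°, just where the stand axis predicts. Backing off a quarter turn.

Run:
```python
from h import *
for phi in (10,30,50,70,85,89.0):
    env.movep([*sc,turnz(phi)],down(np.deg2rad(X0+phi)))
env.hold(.4); s=info("end"); print(yaw(s)-X0)
C=None
for n in("scene","top"):
    env.snapshot(n)
    for t in("rod_center","tail_back","screw_grip"): print(n,t,[(np.round(d["pixel"]).tolist(),round(d["conf"],2)) for d in env.spot_point(n,t)][:2])
    print(proj(cam(n),[[*sp(0,0),.06],[*sp(0,-.132),.07],[*sc,.128]]).round(0).tolist())
```

```text
end 45.42 [ 0.5257 -0.3306  0.0846] F [-1.3 -0.2  6.6] M [0.21 0.45 0.03] w 0.0078 gf 60.7
89.64333678660635
scene rod_center [([365.0, 266.0], 0.68), ([238.0, 216.0], 0.62)]
scene tail_back [([289.0, 200.0], 0.7)]
scene screw_grip [([268.0, 189.0], 0.61), ([324.0, 177.0], 0.51)]
[[239.0, 210.0], [290.0, 196.0], [269.0, 184.0]]
top rod_center [([292.0, 277.0], 0.49), ([248.0, 193.0], 0.41)]
top tail_back []
top screw_grip []
[[246.0, 194.0], [285.0, 210.0], [268.0, 201.0]]
```

The tool shows 89.6° back from the seat with the spade still gripped. The rod and tailstock are at home within the detectors' few pixels of error, so I'm handing in.

```bash
python3 -c "
from bench import env
print(env.sign_off())"
```

```text
the job is handed in; nothing more can be done
None
```

I handed the job in at about 45 s: the rod lies in both V-rests, held by the tailstock against the fixed stop, and the thumbscrew was seated hard, backed off about 90° and is still gripped; the first rod grasp missed and the second held.

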